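# Stop a stirrer rocking with a wedge

## Task

The stirrer rocks because the foot at its front right corner is too short. Push the wedge along the bench, thin end first, under that foot until it is snug and the rocking stops, without shoving or tilting the stirrer; do not pick anything up. Then press down firmly (about 10 N) on top of that corner to prove that the stirrer stays level, and finish while still holding that press; leave the other things alone.

Things in the scene. Friction and masses are not known exactly. Their poses are not given: they have to be found in the camera images.
- stirrer: flat white magnetic stirrer, loose, 2 kg; housing 180 (x) x 160 (y) mm, underside 20 and flat top 62 above the bench; low round plate on top (radius 56, 5 thick, centre at x = 26). Origin: centre of its footprint on the bench; x from front panel (grey, knob) to rear, y to its left. Feet, radius 10, at x = +-72, y = +-62; three 20 long, the front right one (-72, -62) only 12. Stands level on three
- short_foot (a point): centre of the underside of the short front right foot (radius 10 mm), 8 mm above the bench while the stirrer stands level; axes as the stirrer's. Unshimmed, a few N on that corner rock it down these 8 mm (0.08 rad)
- corner_top (a point): the flat top of the housing straight above the short foot, 62 mm above the bench: the place to press
- wedge: dark ribbed rubber wedge lying on the bench right of the stirrer, pointing roughly at the short foot, 80 g: 110 mm long (x), 50 wide (y), rising evenly from 2 mm at the tip (+x) to 22 at the back (-x). Origin: centre of its underside. It is 8 thick 33 mm behind the tip, so it touches about 33 mm past the foot's near edge; till then it slides with about 1 N, then the push rises quickly
- wedge_back (a point): middle of the flat upright back face of the wedge (50 wide, 22 high), 11 mm above its underside; axes as the wedge's
- wedge_tip (a point): middle of the thin edge of the wedge, 1 mm above its underside
- dish: covered round glass dish, 94 mm wide, 16 high, a bystander on the bench; origin at the centre of its underside
- vial: small lying microtube, 16 x 40 x 13 mm, a bystander in front of the stirrer; origin at its underside
- bottle: dropper bottle, 43 mm wide, 113 high, standing behind the stirrer, a bystander; origin at the centre of its underside
Things that resemble listed ones, but are neither listed nor needed, are in the scene too. Several things have the shape of the wedge; the one meant has the colours described above.

How it is judged:
By the outcome, as a careful person would: the job done as asked, in the order asked, and still so for the second after the job is handed in, while the arm keeps its last pose, push and grip.
It also fails if it takes over 53 s, if anything falls off the work surface, if the arm or the gripper's body presses on something with over 40 N, if the wrist force passes 120 N, or if a joint passes its speed limit or range.

## Robot

A 6-joint arm with a two-finger parallel gripper is mounted at the origin on a cart in front of the work surface, level with it; the furniture and walls round the work are solid. World frame = base frame: x ahead of the robot, y to its left, z up, the work surface at z = 0. Lengths are in mm, angles in rad, forces in N, time in s.
With the tool pointing down it reaches from about 350 to 875 mm from the base axis. Payload 4.2 kg.
Tool frame: the origin (TCP) lies midway between the tips of the shut fingers; the grasp point (between the pads) lies 19 mm behind it (arm.tcp_to_grasp is the distance from the TCP to the grasp point, in mm); z points along the fingers, y is the line along which they close (so a half turn about z gives the same grasp; the last joint's range is limited). The gripper opens to 85 mm and grips with 20 to 120 N. Pads are 22 mm wide; open, the fingers measure 114 mm over their backs; the gripper's body (76 mm by 85 mm) begins 54 mm behind the grasp point. The pads swing forward as they close: fully open they stand 13 mm farther back than shut.
Start: joints at [1.416, 0.385, 0.008, 0, -1.194, -0.259], TCP at [251.274, 572.242, 209.212] pointing down, gripper open.
Joint ranges: [-3.14, 3.14], [-1.21, 2.06], [-1.07, 1.41], [-3.16, 2.05], [-2.99, -0.16], [-3.1, 3.1]. Speed limits (rad/s): [2.79, 2.79, 3.14, 3.14, 3.14, 3.14].

## Interface

Orientations are given as a unit quaternion [x, y, z, w].
In Python, from bench import arm gives the robot as it stands.
- The arm moves only by the tool arm_command, never from a script. Its argument "rows" is a list of rows, each a list of 2 entries, a list of its own where there are three numbers: the shift along the tool's x, y, z as a fraction of full scale, then the turn, a rotation vector about the tool's x, y, z as a fraction of full scale. In form: [[[x, y, z], [wx, wy, wz]], ...]. A call has 1 to 5 rows; each row is the pose to reach, as a shift and turn from the pose commanded when the call began, along the tool's axes at that moment, turning the shorter way round; what a row does not reach only later rows make up. Full scale, the value 1, is 0.25 m for a shift and 180 degrees for a turn. A row lasts 1/10 s, in which the tool goes at most 50 mm and 8.59 degrees, less where a joint would pass 70% of its speed; a pose out of reach is approached as far as the arm can. A call with a number of a shift or a turn outside -1 to 1 is refused whole. A call with a gripper value outside its range is refused whole. "grip" is the opening, from 0 (shut) to 1 (fully open), set as the call begins (left out, the last holds). The fingers move at their own pace and stop on an object; the grip force is fixed at half the most. Time passes only in rows, so rows that repeat a pose let the fingers close. It gives the time, the measured TCP pose, the force, the opening and the grip force at its end, in the units of the state.
- arm.read_state(): the state, without advancing time (a new reading comes with each control period).
- arm.get_image(name): name is "side" or "top" or "wrist"; returns (picture, depth): 400x640x3 uint8, blue, green, red; 400x640 float32, mm along the optical axis (not along the pixel's ray), 0 where there is no reading.
- arm.camera_info(name): a dict with "fx", "fy", "cx", "cy" (pixels), "extrinsics" (4x4, takes a point from camera to world coordinates). Camera axes: x right, y down, z forward; pixel columns grow to the right and rows downward; lengths in mm; the calibration is good to about 2 mm. A picture is of the moment at which its call begins: read the wrist's pose just before it. camera_info takes no time and is no camera call; for the wrist camera it gives the pose at the moment of the call.
- arm.job_done(): hands the job in; it is judged then, once.
Trained networks look in the newest picture that a camera, given by its name, has taken for a name from the list of things; names that differ only in an ending like _2 or _b are one class to them, and where a whole thing is asked for, a point or a joint stands for the part that bears it (a point fixed in the world has none). Each returns a list of dicts, best first, with "score" (0 to 1); they miss things now and then, are a little off and sometimes report something else, mostly with a low value. They report only what shows in the picture. A call takes as long as a camera call. They do not tell look-alikes from the thing itself.
- arm.spot_in(camera, query): "position" ([column, row] in pixels, amid what is visible of it).
The state is a dict: "clock": time; "joints": joint angles; "joint_vel": joint speeds; "joint_efforts": joint torques, N m; "position": TCP position; "ee_rot": TCP orientation; "contact_force": force on the tool from outside, world axes, zero at the start; "wrist_torque": the same for the moment, N m; "gripper_width": finger opening in mm; "grasp_force": force on a finger pad.
Only numpy, scipy, OpenCV 4.12 (cv2) and the standard library are available. Lean on these libraries where they do the work, as an engineer would, in place of code of your own. Each camera call takes 0.05 s, during which the arm holds its last target. There are 200 camera calls.

## Working session

There is one attempt and no reset: what is moved stays moved. The work goes in short steps, Python scripts to look and compute and a tool call to move; the robot and the scene stay as the last step left them, time stands still between calls to the robot, and variables do not carry over. Pictures are saved under pics/ and viewed, at most 10 in all, crops included, and the job is handed in when it is done.

Besides the shell and the picture viewer there is one more tool, called after "Call:" as name(argument=value, ...), one argument or row to a line, values as JSON. arm_command: Moves the arm, as the interface text tells. Shift numbers are shares of 0.25 m and turn numbers shares of 180 degrees, none past 1 either way. Its arguments: {"type":"object","properties":{"rows":{"type":"array","items":{"type":"array"}},"grip":{"type":"number"}},"required":["rows"]}

```bash
mkdir -p pics
cat > h.py <<'E'
import numpy as np,cv2
from bench import arm
def proj_inv(cam,d,u,v,info=None):
    i=info or arm.camera_info(cam); z=d[int(round(v)),int(round(u))]
    E=np.array(i["extrinsics"]); return (E@[(u-i["cx"])/i["fx"]*z,(v-i["cy"])/i["fy"]*z,z,1])[:3]
def cloud(cam,d):
    i=arm.camera_info(cam);E=np.array(i["extrinsics"]);v,u=np.mgrid[0:400,0:640]
    P=np.stack([(u-i["cx"])/i["fx"]*d,(v-i["cy"])/i["fy"]*d,d],-1)
    return P@E[:3,:3].T+E[:3,3]
E
python3 - <<'E'
from h import *
np.set_printoptions(precision=1,suppress=True)
for c in ("top","side"):
    p,d=arm.get_image(c); cv2.imwrite(f"pics/{c}0.png",p); np.savez(f"{c}0.npz",p=p,d=d)
    for q in ("stirrer","wedge","short_foot","corner_top","wedge_back","wedge_tip","dish","vial","bottle"):
        for r in arm.spot_in(c,q)[:4]:
            u,v=r["position"]; print(c,q,round(r["score"],2),np.array([u,v]),proj_inv(c,d,u,v))
s=arm.read_state();print(s["clock"],s["position"],s["ee_rot"],s["contact_force"])
E
```

```text
top stirrer 0.73 [280.8 218.6] [481.4 -85.9  67.7]
top wedge 0.71 [368.6 227.4] [ 470.2 -251.5   18.6]
top wedge 0.7 [220.1 125.9] [669.7  40.9  15.5]
top short_foot 0.98 [284.1 216.8] [484.5 -91.9  69.6]
top corner_top 0.73 [281.9 215.9] [486.4 -87.8  67.2]
top wedge_back 0.97 [369.5 231.5] [ 462.5 -253.5   16. ]
top wedge_back 0.76 [221.8 117.2] [688.9  39.   11.6]
top wedge_tip 0.82 [368.2 228.6] [ 468.3 -251.5   12.7]
top wedge_tip 0.72 [219.2 123.2] [675.3  42.9  15.4]
top bottle 0.81 [275.9 150.8] [606.4 -74.9  71.7]
side stirrer 0.93 [295.4 202.5] [ 483.5 -144.1   61.1]
side wedge 0.81 [374.7 184.3] [703.8  42.6   7.5]
side short_foot 0.66 [294.3 202.9] [ 480.5 -149.6   63. ]
side corner_top 0.8 [296.9 201.4] [ 486.9 -141.    61.9]
side corner_top 0.63 [355. 189.] [618.4 -96.7  60.5]
side wedge_back 0.77 [376.2 182.4] [711.8  57.3   5.9]
side wedge_back 0.63 [296.3 257.7] [ 464.8 -287.2   18.8]
side wedge_tip 0.83 [371.9 183.3] [696.5  42.6  10.6]
side wedge_tip 0.68 [293.6 258.4] [ 460.  -286.8   17.6]
side dish 0.98 [366.1 247.8] [ 598.6 -269.8   15.8]
side vial 0.5 [232.3 221.3] [ 355.6 -103.1    9.6]
side bottle 0.59 [357.6 189.9] [624.4 -95.9  57.6]
1.0 [251.3 572.3 209.2] [ 1.  -0.2  0.  -0. ] [ 0.1 -0.2 -0.5]
```

View pics/top0.png

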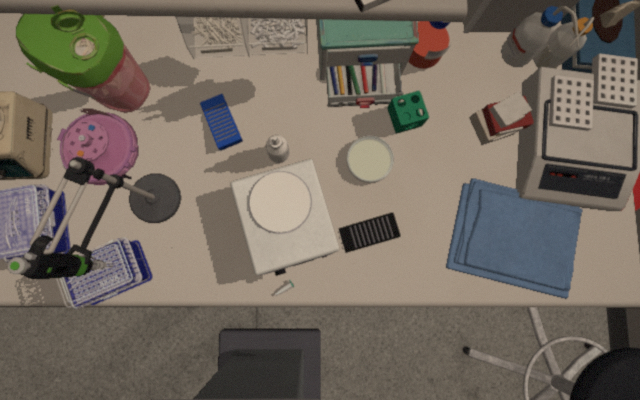

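View pics/side0.png

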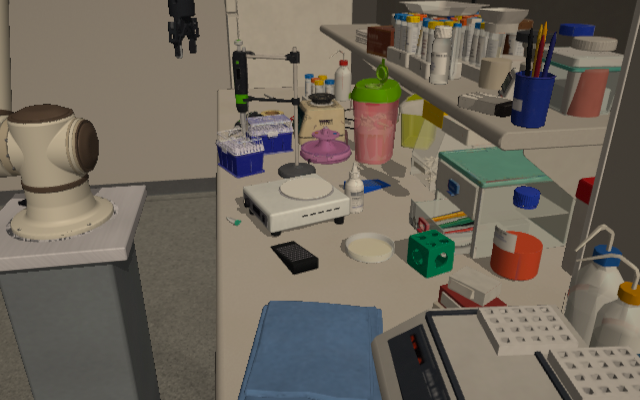

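The top view shows two things of wedge shape: a blue one at (220,123) and a dark ribbed one at (369,231), which sits right of the stirrer. I choose the dark one and will check it in a crop while fitting its pose.

```bash
cat > fit.py <<'E'
from h import *
np.set_printoptions(precision=1,suppress=True)
def fit(p,d,cam="top",off=0):
    P=cloud(cam,d); g=p.max(-1)
    x,y,z=P[...,0],P[...,1],P[...,2]
    st=(z>54)&(z<75)&(abs(x-480)<160)&(abs(y+85)<150)
    st=(cv2.morphologyEx(st.astype(np.uint8),cv2.MORPH_OPEN,np.ones((5,5))))>0
    r=cv2.minAreaRect(P[st][:,:2].astype(np.float32)); print("stirrer",r,"z",np.median(z[st]))
    return P,st
if __name__=="__main__":
    f=np.load("top0.npz");p,d=f["p"],f["d"];P,st=fit(p,d)
    R=np.s_[200:260,325:415]
    m=(p[R].max(-1)<75); m=cv2.morphologyEx(m.astype(np.uint8),cv2.MORPH_CLOSE,np.ones((5,5)))
    n,l,s,c=cv2.connectedComponentsWithStats(m); k=1+np.argmax(s[1:,4]); m=l==k
    Q=P[R][m]; print(n,s[k]); r=cv2.minAreaRect(Q[:,:2].astype(np.float32)); print("wedge",r); print(cv2.boxPoints(r))
    a=np.c_[Q[:,:2]-np.mean(Q[:,:2],0),np.ones(len(Q))]; print("slope",np.linalg.lstsq(a,Q[:,2],rcond=None)[0],np.mean(Q,0))
    print("bench z",np.median(P[240:280,400:440,2]),"dish",P[160,370])
    cv2.imwrite("pics/crop.png",cv2.resize(p[140:310,220:420],None,fx=3.5,fy=3.5,interpolation=cv2.INTER_CUBIC))
E
python3 fit.py
```

```text
stirrer ((509.058837890625, -84.95951843261719), (224.89353942871094, 160.23631286621094), 17.07765769958496) z 63.690884691057136
2 [  14   13   61   39 1424]
wedge ((451.3147888183594, -218.80911254882812), (48.52684783935547, 179.02212524414062), 16.67332649230957)
[[ 402.4 -140. ]
 [ 453.8 -311.5]
 [ 500.2 -297.6]
 [ 448.9 -126.1]]
slope [-0.1 -0.1 13.8] [ 461.5 -252.8   13.8]
bench z 0.5440436272584179 dish [ 602.9 -255.9   18.4]
```

View pics/crop.png

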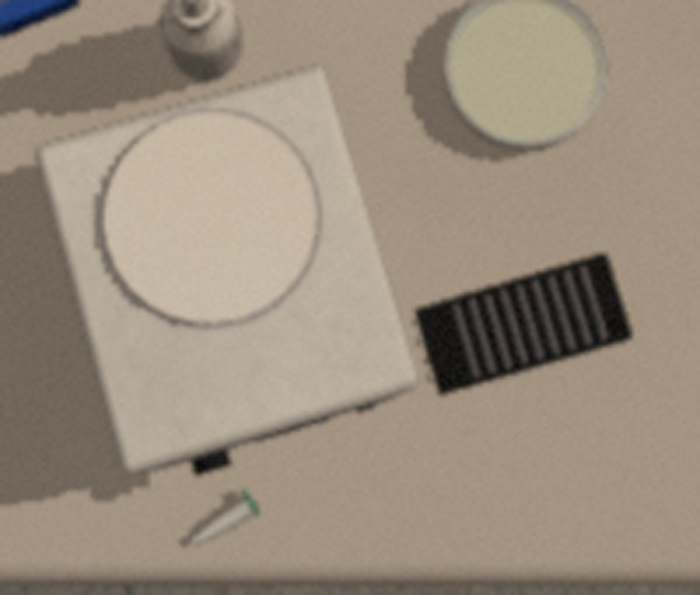

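```bash
cat > fit.py <<'E'
from h import *
np.set_printoptions(precision=1,suppress=True)
def ray(cam,uv,z):
    i=arm.camera_info(cam);E=np.array(i["extrinsics"]);k=E[:3,:3]@[(uv[0]-i["cx"])/i["fx"],(uv[1]-i["cy"])/i["fy"],1]
    return E[:3,3]+k*(z-E[2,3])/k[2]
def rect(m,hs,want):
    n,l,s,c=cv2.connectedComponentsWithStats(m.astype(np.uint8)); k=1+np.argmax(s[1:,4])
    v,u=np.nonzero(l==k); pts=np.stack([u,v],1)
    cor=np.concatenate([pts+o for o in ([.5,.5],[-.5,.5],[.5,-.5],[-.5,-.5])])
    W=np.array([ray("top",q,hs)[:2] for q in cv2.convexHull(cor.astype(np.float32))[:,0]],np.float32)
    return cv2.minAreaRect(W)
def wedge_mask(p,R=np.s_[190:270,320:420]):
    m=np.zeros(p.shape[:2],np.uint8); m[R]=p[R].max(-1)<75
    m[235:,:340]=0
    return cv2.morphologyEx(m,cv2.MORPH_CLOSE,np.ones((5,5)))
def stir_mask(p,d):
    P=cloud("top",d);x,y,z=np.moveaxis(P,-1,0)
    st=((z>54)&(z<75)&(abs(x-480)<130)&(abs(y+85)<140)).astype(np.uint8)
    return cv2.morphologyEx(st,cv2.MORPH_OPEN,np.ones((15,15)))
if __name__=="__main__":
    import sys
    f=np.load(sys.argv[1]);p,d=f["p"],f["d"]
    r=rect(stir_mask(p,d),62,0); print("stirrer",r); print(cv2.boxPoints(r))
    for h in(2,12,22):
        r=rect(wedge_mask(p),h,0); print("wedge",h,r); print(cv2.boxPoints(r))
E
python3 fit.py top0.npz
```

```text
stirrer ((487.8363037109375, -91.51245880126953), (181.97158813476562, 161.1514434814453), 16.76396369934082)
[[ 377.5  -40.6]
 [ 424.  -194.9]
 [ 598.2 -142.4]
 [ 551.7   11.9]]
wedge 2 ((462.3863830566406, -254.2451629638672), (51.52540969848633, 114.9998779296875), 16.510021209716797)
[[ 421.3 -206.4]
 [ 454.  -316.7]
 [ 503.4 -302.1]
 [ 470.7 -191.8]]
wedge 12 ((461.71734619140625, -252.97142028808594), (50.95083999633789, 113.71746826171875), 16.510021209716797)
[[ 421.1 -205.7]
 [ 453.5 -314.7]
 [ 502.3 -300.2]
 [ 470.  -191.2]]
wedge 22 ((461.0482482910156, -251.69769287109375), (50.376258850097656, 112.43502807617188), 16.5100040435791)
[[ 420.9 -205. ]
 [ 452.9 -312.8]
 [ 501.2 -298.4]
 [ 469.2 -190.6]]
```

The crop shows the dark ribbed wedge with its tip at crop (430,350), aimed at the stirrer's near right corner at (413,383). The front panel with the knob faces the robot. Next I check the transit path for obstacles.

```bash
cat > go.py <<'E'
# usage: go.py x y z t_deg : shift/turn to a target with the tool down and tool x at angle t
from h import *; import sys
from scipy.spatial.transform import Rotation as Ro
np.set_printoptions(precision=4,suppress=True)
s=arm.read_state(); p=np.array(s["position"]);R=Ro.from_quat(s["ee_rot"])
x,y,z,t=map(float,sys.argv[1:5]); T=Ro.from_euler("z",t,degrees=True)*Ro.from_rotvec([np.pi,0,0])
print("shift",R.inv().apply(np.array([x,y,z])-p)/250,"turn",(R.inv()*T).as_rotvec()/np.pi)
print("now",p,"t",(R*Ro.from_rotvec([-np.pi,0,0])).as_euler("zyx",degrees=True),"F",np.array(s["contact_force"]),"clk",s["clock"],"w",s["gripper_width"],"j",np.array(s["joints"]))
E
python3 go.py 490 -345 150 -73.6; python3 go.py 490 -345 150 106.4
python3 - <<'E'
from h import *
np.set_printoptions(precision=0,suppress=True)
for c in("top","side"):
    d=np.load(c+"0.npz")["d"];Q=cloud(c,d)[d>0]
    for z0 in(70,150,250):
        print(c,z0)
        for y0 in range(-400,650,75):
            m=(Q[:,2]>z0)&(Q[:,2]<700)&(Q[:,1]>y0)&(Q[:,1]<y0+75)&(Q[:,0]>150)&(Q[:,0]<620)
            if m.sum()>3: print(y0,m.sum(),"xmin",np.percentile(Q[m,0],2),"zmax",Q[m,2].max())
E
```

```text
shift [2.3495 2.9754 0.2368] turn [-0.      0.      0.2772]
now [251.2684 572.2518 209.2179] t [-23.7076  -0.0008   0.001 ] F [ 0.1388 -0.2362 -0.4505] clk 1.0 w 85.44693044180596 j [ 1.4156  0.3847  0.0079  0.     -1.194  -0.2586]
shift [2.3495 2.9754 0.2368] turn [-0.     -0.     -0.7228]
now [251.2684 572.2518 209.2179] t [-23.7076  -0.0008   0.001 ] F [ 0.1388 -0.2362 -0.4505] clk 1.0 w 85.44693044180596 j [ 1.4156  0.3847  0.0079  0.     -1.194  -0.2586]
top 70
-175 60 xmin 470.333746285798 zmax 72.88688365342443
-100 288 xmin 465.3119008151865 zmax 114.39376113782055
125 3438 xmin 373.9359160521403 zmax 324.3397995314775
200 2450 xmin 337.45924999189305 zmax 336.4481569042282
275 897 xmin 351.9157705968128 zmax 96.99103530464458
350 2791 xmin 415.3607705105125 zmax 118.10774243507228
top 150
125 2984 xmin 392.77065437360955 zmax 324.3397995314775
200 1621 xmin 382.4199341471941 zmax 336.4481569042282
top 250
125 1900 xmin 393.20674658687386 zmax 324.3397995314775
200 1220 xmin 382.4768157141872 zmax 336.4481569042282
side 70
-100 108 xmin 606.6318758807815 zmax 112.620622994146
[... 250 characters left out ...]
804 zmax 343.67703945928884
500 1011 xmin 213.6862236485208 zmax 405.0279657037316
575 306 xmin 257.6492724012294 zmax 402.279953446608
side 150
125 1248 xmin 387.79916671080167 zmax 330.58797332879135
200 471 xmin 381.9281992039759 zmax 333.8767231737124
425 26 xmin 222.71668695574368 zmax 343.67703945928884
500 1011 xmin 213.6862236485208 zmax 405.0279657037316
575 306 xmin 257.6492724012294 zmax 402.279953446608
side 250
125 629 xmin 387.0416314671943 zmax 330.58797332879135
200 244 xmin 381.6540287968004 zmax 333.8767231737124
425 26 xmin 222.71668695574368 zmax 343.67703945928884
500 999 xmin 213.66220167381695 zmax 405.0279657037316
575 295 xmin 257.61183590114763 zmax 402.279953446608
```

Call:
arm_command(
  rows=[
    [[0.25,0.42,-0.76],[0,0,0]],
    [[0.25,0.42,-0.76],[0,0,0]],
    [[0.25,0.42,-0.76],[0,0,0]],
    [[0.25,0.42,-0.76],[0,0,0]],
    [[0.25,0.42,-0.76],[0,0,0]],
  ],
  grip=0.2,
)

```text
clock: 1.5
position: [267.1, 449.7, 404.5]
ee_rot: [0.979, -0.206, 0.001, -0.004]
contact_force: [0.2, -0.0, 0.5]
gripper_width: 17.0
grasp_force: 0.0
```

Call:
arm_command(
  rows=[
    [[0.51,0.82,0],[0,0,0]],
    [[0.51,0.82,0],[0,0,0]],
    [[0.51,0.82,0],[0,0,0]],
    [[0.51,0.82,0],[0,0,0]],
    [[0.51,0.82,0],[0,0,0]],
  ],
)

```text
clock: 2.0
position: [300.3, 209.5, 399.7]
ee_rot: [0.979, -0.205, 0.0, -0.001]
contact_force: [1.0, -0.5, 0.3]
gripper_width: 16.8
grasp_force: 0.0
```

Call:
arm_command(
  rows=[
    [[0.53,0.81,0],[0,0,0]],
    [[0.53,0.81,0],[0,0,0]],
    [[0.53,0.81,0],[0,0,0]],
    [[0.53,0.81,0],[0,0,0]],
    [[0.53,0.81,0],[0,0,0]],
  ],
)

```text
clock: 2.5
position: [339.9, -29.0, 399.9]
ee_rot: [0.979, -0.206, 0.001, -0.001]
contact_force: [1.7, 0.3, 0.6]
gripper_width: 16.9
grasp_force: 0.0
```

Call:
arm_command(
  rows=[
    [[0.58,0.57,0.56],[0,0,0]],
    [[0.58,0.57,0.56],[0,0,0]],
    [[0.58,0.57,0.56],[0,0,0]],
    [[0.58,0.57,0.56],[0,0,0]],
    [[0.58,0.57,0.56],[0,0,0]],
  ],
)

```text
clock: 3.0
position: [416.0, -217.5, 258.2]
ee_rot: [0.979, -0.206, 0.0, -0.0]
contact_force: [1.4, 0.5, 0.4]
gripper_width: 17.2
grasp_force: 0.0
```

```bash
python3 go.py 486.5 -337 130 -73.6
```

```text
shift [0.4505 0.3239 0.5129] turn [-0.0001 -0.0001  0.2769]
now [ 415.9962 -217.4995  258.179 ] t [-23.7635  -0.0303  -0.0056] F [1.3662 0.5396 0.3892] clk 3.0 w 17.232207989395445 j [-0.1344  0.0804 -0.2723  0.     -1.2176  1.2904]
```

Call:
arm_command(
  rows=[
    [[0.45,0.324,0.51],[0,0,0.23]],
    [[0.45,0.324,0.51],[0,0,0.23]],
    [[0.45,0.324,0.51],[0,0,0.23]],
    [[0.45,0.324,0.51],[0,0,0.23]],
    [[0.45,0.324,0.51],[0,0,0.23]],
  ],
)

```text
clock: 3.5
position: [485.1, -336.3, 125.9]
ee_rot: [0.84, -0.542, -0.004, 0.001]
contact_force: [-1.2, 0.5, -0.4]
gripper_width: 17.2
grasp_force: 0.0
```

```bash
python3 go.py 486.5 -337 60 -73.6
python3 - <<'E'
from h import *
p,d=arm.get_image("wrist");cv2.imwrite("pics/w1.png",p)
p,d=arm.get_image("top");np.savez("top1.npz",p=p,d=d)
E
python3 fit.py top1.npz
```

```text
shift [ 0.0064 -0.0056  0.2635] turn [0.0021 0.002  0.0444]
now [ 485.1125 -336.3482  125.8826] t [-65.6142   0.4795   0.1972] F [-1.1809  0.5308 -0.3778] clk 3.5 w 17.19070435634066 j [-0.3324  0.4017 -0.1887 -0.0006 -0.9895  0.7584]
stirrer ((519.924072265625, -42.89530563354492), (101.97119903564453, 93.79618835449219), 0.9982929825782776)
[[468.1   3.1]
 [469.8 -90.7]
 [571.7 -88.9]
 [570.1   4.9]]
wedge 2 ((469.83966064453125, -278.7281188964844), (51.18766784667969, 63.43179702758789), 16.44253921508789)
[[ 436.3 -255.6]
 [ 454.3 -316.4]
 [ 503.4 -301.9]
 [ 485.4 -241.1]]
wedge 12 ((469.0875244140625, -277.18133544921875), (50.61684036254883, 62.72444534301758), 16.44255256652832)
[[ 435.9 -254.3]
 [ 453.7 -314.4]
 [ 502.2 -300.1]
 [ 484.5 -239.9]]
wedge 22 ((468.33538818359375, -275.63458251953125), (50.04602813720703, 62.017059326171875), 16.442522048950195)
[[ 435.6 -253. ]
 [ 453.1 -312.5]
 [ 501.1 -298.3]
 [ 483.6 -238.8]]
```

View pics/w1.png

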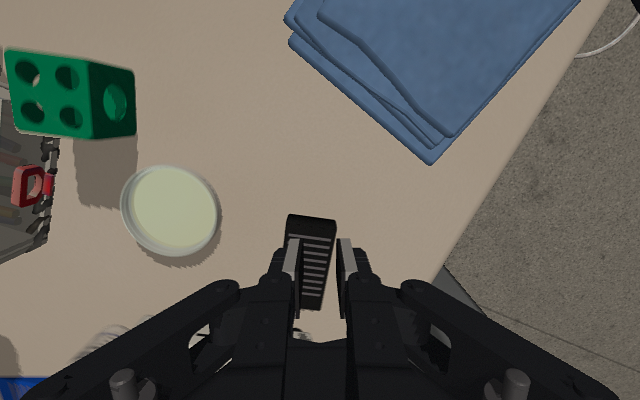

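The wrist view shows the wedge with its back edge at (311,217), centred between the fingers. The dish at (175,208) and the cloth at (430,120) are well clear.

Call:
arm_command(
  rows=[
    [[0.005,-0.005,0.26],[0.002,0.002,0.0445]],
    [[0.005,-0.005,0.26],[0.002,0.002,0.0445]],
    [[0.005,-0.005,0.26],[0.002,0.002,0.0445]],
  ],
)

```text
clock: 3.9
position: [486.5, -334.4, 65.1]
ee_rot: [0.804, -0.594, 0.002, -0.0]
contact_force: [0.3, -0.2, 0.4]
gripper_width: 17.1
grasp_force: 0.0
```

```bash
python3 go.py 485.4 -334.3 7 -73.6
```

```text
shift [-0.0024  0.005   0.2325] turn [-0.0011 -0.001   0.0036]
now [ 486.5247 -334.402    65.1205] t [-72.9521  -0.2437  -0.113 ] F [ 0.3116 -0.2365  0.4302] clk 3.9 w 17.056614852770952 j [-0.3278  0.463  -0.2667  0.0007 -0.8365  0.6249]
```

Call:
arm_command(
  rows=[
    [[-0.002,0.004,0.1],[0,0,0.0035]],
    [[-0.002,0.004,0.18],[0,0,0.0035]],
    [[-0.002,0.004,0.22],[0,0,0.0035]],
    [[-0.002,0.004,0.22],[0,0,0.0035]],
    [[-0.002,0.004,0.22],[0,0,0.0035]],
  ],
)

```text
clock: 4.4
position: [488.6, -335.9, 13.3]
ee_rot: [0.8, -0.599, 0.006, -0.001]
contact_force: [0.0, 0.7, -0.1]
gripper_width: 16.9
grasp_force: 0.0
```

```bash
python3 go.py 482.8 -325.5 7 -73.6
```

```text
shift [-0.0466  0.0108  0.0249] turn [-0.0028 -0.0025 -0.0004]
now [ 488.5946 -335.8922   13.3359] t [-73.671   -0.6085  -0.2856] F [ 0.0247  0.7116 -0.0658] clk 4.4 w 16.88291122006692 j [-0.3287  0.5311 -0.3113  0.002  -0.7167  0.6122]
```

Call:
arm_command(
  rows=[
    [[-0.02,0.011,0.025],[-0.0028,-0.0025,0]],
    [[-0.04,0.011,0.025],[-0.0028,-0.0025,0]],
    [[-0.06,0.011,0.025],[-0.0028,-0.0025,0]],
    [[-0.06,0.011,0.025],[-0.0028,-0.0025,0]],
    [[-0.06,0.011,0.025],[-0.0028,-0.0025,0]],
  ],
)

```text
clock: 4.9
position: [480.8, -321.7, 5.7]
ee_rot: [0.8, -0.6, -0.001, 0.0]
contact_force: [0.1, 0.3, -0.6]
gripper_width: 17.1
grasp_force: 0.0
```

```bash
python3 go.py 480.1 -316 7 -73.6;python3 - <<'E'
from h import *
p,d=arm.get_image("side");cv2.imwrite("pics/s1.png",cv2.resize(p[170:300,220:400],None,fx=4,fy=4,interpolation=cv2.INTER_CUBIC))
E
```

```text
shift [-0.0227 -0.0037 -0.0053] turn [ 0.0005  0.0005 -0.0006]
now [ 480.8058 -321.7116    5.6694] t [-73.7145   0.1182   0.0673] F [ 0.1415  0.3482 -0.6331] clk 4.9 w 17.065211973662027 j [-0.3101  0.5293 -0.3417 -0.0008 -0.7021  0.5949]
```

View pics/s1.png

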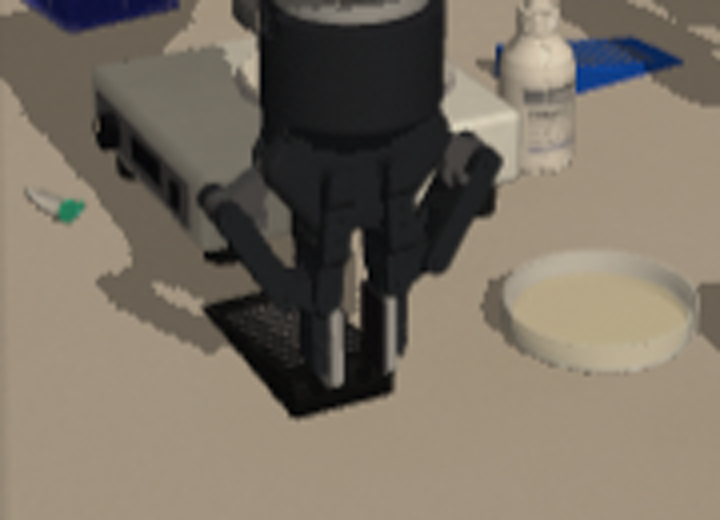

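The side crop shows the fingertips at about (335,385) and (390,370), and the wedge's back edge at (295,415) to (390,390). I check by projection whether the tips are really behind the back face.

Run:
```python
from h import *
np.set_printoptions(precision=1,suppress=True)
i=arm.camera_info("side");W=np.linalg.inv(np.array(i["extrinsics"]))
def pr(P):
    q=W[:3,:3]@P+W[:3,3]; return (np.array([q[0]/q[2]*i["fx"]+i["cx"],q[1]/q[2]*i["fy"]+i["cy"]])-[220,170])*4
print(i["extrinsics"])
for n,P in dict(tcp=[480.8,-321.7,5.7],backL0=[453.7,-314.4,0],backR0=[502.2,-300.1,0],backL=[453.1,-312.5,22],backR=[501.1,-298.3,22],tipL=[421,-206,2],tipR=[470,-192,2],corner=[424,-194.9,62]).items(): print(n,pr(np.array(P)))
p,d=arm.get_image("side")
C=cloud("side",d)
for u,v in((335,375),(385,365),(330,330),(300,395),(350,395),(280,375)):
    a,b=int(u/4+220),int(v/4+170); print((u,v),C[b,a])
```

```text
[[    1.     -0.1     0.2   363.7]
 [   -0.2    -0.4     0.9 -1082.2]
 [    0.     -0.9    -0.4   498.1]
 [    0.      0.      0.      1. ]]
tcp [352.7 413.6]
backL0 [289.3 421.7]
backR0 [392.4 394. ]
backL [286.3 376.5]
backR [389.2 349.9]
tipL [192.8 303.6]
tipR [289.8 281. ]
corner [192.1 181.6]
(335, 375) [ 469.6 -338.1   38. ]
(385, 365) [ 493.1 -331.2   35.3]
(330, 330) [ 468.6 -334.5   57.4]
(300, 395) [ 458.9 -312.8   13.7]
(350, 395) [ 481.1 -306.5    7.3]
(280, 375) [ 451.4 -303.2   18.9]
```

The depths put the finger shafts at y≈-335, behind the back face at y≈-306. The black tips just blend into the black face, so I push on slowly and watch the force.

Call:
arm_command(
  rows=[
    [[-0.016,-0.003,-0.004],[0,0,0]],
    [[-0.032,-0.003,-0.004],[0,0,0]],
    [[-0.048,-0.003,-0.004],[0,0,0]],
    [[-0.064,-0.003,-0.004],[0,0,0]],
    [[-0.08,-0.003,-0.004],[0,0,0]],
  ],
)

```text
clock: 5.5
position: [475.6, -302.1, 6.4]
ee_rot: [0.8, -0.6, -0.001, 0.0]
contact_force: [-0.4, 0.2, 0.2]
gripper_width: 17.1
grasp_force: 0.0
```

```bash
python3 go.py 480.1 -316 7 -73.6;python3 - <<'E'
from h import *
np.set_printoptions(precision=1,suppress=True)
p,d=arm.get_image("side");cv2.imwrite("pics/s2.png",cv2.resize(p[170:300,220:400],None,fx=4,fy=4,interpolation=cv2.INTER_CUBIC))
C=cloud("side",d)
m=(abs(C[...,0]-475)<60)&(abs(C[...,1]+320)<45)&(C[...,2]<32)&(C[...,2]>5)&(p.max(-1)<60)
e=np.array([-.282,.959]);Q=C[m];a=(Q[:,:2]-[477,-305.5])@e
print(m.sum(),"back plane along",np.percentile(a,[2,10,25,50,75,90]))
E
```

```text
shift [ 0.0586 -0.0018 -0.0025] turn [ 0.0007  0.0007 -0.0008]
now [ 475.5606 -302.0541    6.4011] t [-73.744    0.1505   0.0849] F [-0.353   0.2151  0.187 ] clk 5.5 w 17.135483949224835 j [-0.2787  0.5095 -0.3793 -0.0011 -0.6849  0.5633]
414 back plane along [-4.7 -3.4 -2.5 -0.4 10.5 25.7]
```

View pics/s2.png

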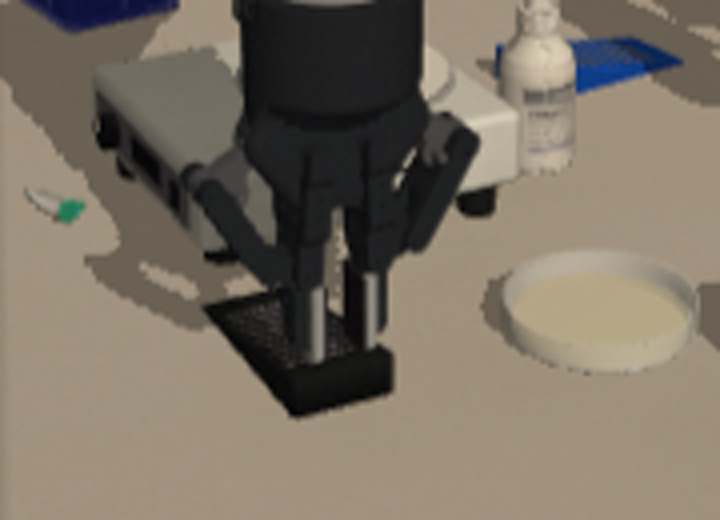

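The fingers are above the wedge, which hasn't moved: its corner is still at (295,415). So the tips are higher than the reported TCP, and I measure how much.

Run:
```python
from h import *
np.set_printoptions(precision=0,suppress=True)
p,d=arm.get_image("side");C=cloud("side",d)
for u in (305,312,318,325,350,360,370,380):
    print(u)
    for v in range(320,376,8):
        print("   ",v,C[int(v/4+170),int(u/4+220)],end="")
    print()
s=arm.read_state();print(s)
```

```text
305
    320 [ 461. -312.   49.]    328 [ 461. -316.   47.]    336 [ 461. -314.   43.]    344 [ 461. -315.   39.]    352 [ 461. -311.   32.]    360 [ 463. -297.   20.]    368 [ 462. -305.   21.]
312
    320 [ 465. -315.   51.]    328 [ 464. -317.   48.]    336 [ 464. -319.   45.]    344 [ 464. -318.   40.]    352 [ 464. -319.   37.]    360 [ 464. -317.   32.]    368 [ 465. -309.   23.]
318
    320 [ 466. -318.   52.]    328 [ 466. -318.   48.]    336 [ 466. -316.   43.]    344 [ 465. -319.   41.]    352 [ 466. -318.   36.]    360 [ 466. -316.   31.]    368 [ 467. -307.   21.]
325
    320 [ 470. -313.   49.]    328 [ 469. -316.   47.]    336 [ 470. -314.   41.]    344 [ 470. -315.   38.]    352 [ 469. -315.   34.]    360 [ 472. -299.   20.]    368 [ 470. -308.   22.]
350
    320 [ 482. -300.   40.]    328 [ 483. -296.   34.]    336 [ 483. -298.   31.]    344 [ 484. -287.   20.]    352 [ 483. -295.   21.]    360 [ 482. -305.   23.]    368 [ 481. -307.   20.]
360
    320 [ 486. -310.   45.]    328 [ 486. -310.   42.]    336 [ 486. -311.   38.]    344 [ 486. -309.   33.]    352 [ 488. -295.   20.]    360 [ 487. -306.   23.]    368 [ 487. -305.   18.]
370
    320 [ 490. -309.   45.]    328 [ 489. -311.   42.]    336 [ 490. -311.   38.]    344 [ 490. -310.   33.]    352 [ 491. -299.   22.]    360 [ 491. -300.   19.]    368 [ 490. -306.   18.]
380
    320 [ 496. -302.   40.]    328 [ 496. -305.   38.]    336 [ 506. -248.   -1.]    344 [ 499. -288.   20.]    352 [ 497. -300.   23.]    360 [ 496. -303.   20.]    368 [ 496. -303.   16.]
{'clock': 5.6, 'joints': array([-0.,  1., -0., -0., -1.,  1.]), 'joint_vel': array([-0.,  0.,  0.,  0.,  0.,  0.]), 'joint_efforts': array([  0., -39.,  13.,   3.,   0.,  -0.]), 'position': array([ 475., -302.,    6.]), 'ee_rot': array([ 1., -1., -0.,  0.]), 'contact_force': array([-0., -1.,  0.]), 'wrist_torque': array([ 0., -0., -0.]), 'grasp_force': 0.0, 'gripper_width': 17.109424947007117}
```

Call:
arm_command(
  rows=[
    [[0.04,0,-0.06],[0,0,0]],
    [[0.09,0,-0.06],[0,0,0]],
    [[0.15,0,-0.06],[0,0,0]],
    [[0.15,0,-0.06],[0,0,0]],
    [[0.15,0,-0.06],[0,0,0]],
  ],
  grip=0,
)

```text
clock: 6.1
position: [485.7, -338.9, 20.4]
ee_rot: [0.8, -0.601, -0.002, 0.0]
contact_force: [0.1, -0.5, 0.6]
gripper_width: -0.2
grasp_force: 0.0
```

Run:
```python
from h import *
np.set_printoptions(precision=1,suppress=True)
p,d=arm.get_image("side");C=cloud("side",d)
cv2.imwrite("pics/s3.png",cv2.resize(p[170:300,220:400],None,fx=4,fy=4,interpolation=cv2.INTER_CUBIC))
s=arm.read_state();T=s["position"];print(T,s["gripper_width"],s["contact_force"])
m=(np.hypot(C[...,0]-T[0],C[...,1]-T[1])<28)&(C[...,2]>4)&(C[...,2]<80)
Q=C[m]
for z in range(4,80,6):
    k=Q[(Q[:,2]>z)&(Q[:,2]<z+6)]
    if len(k): print(z,len(k),k.min(0),k.max(0))
```

```text
[ 485.6 -338.5   20.4] -0.09729119099712666 [-0.   0.7  0.3]
40 9 [ 479.2 -351.4   42.7] [ 493.6 -342.1   46. ]
46 33 [ 472.9 -353.6   46.3] [ 498.1 -339.8   51.8]
52 54 [ 471.4 -353.    52.1] [ 499.9 -338.5   57.9]
58 54 [ 471.2 -353.7   58.1] [ 499.9 -338.4   63.9]
64 58 [ 471.3 -354.4   64.2] [ 499.9 -339.3   69.8]
70 57 [ 471.3 -355.5   70.3] [ 499.6 -339.4   76. ]
76 33 [ 471.2 -353.    76.1] [ 499.7 -341.4   79.9]
```

View pics/s3.png

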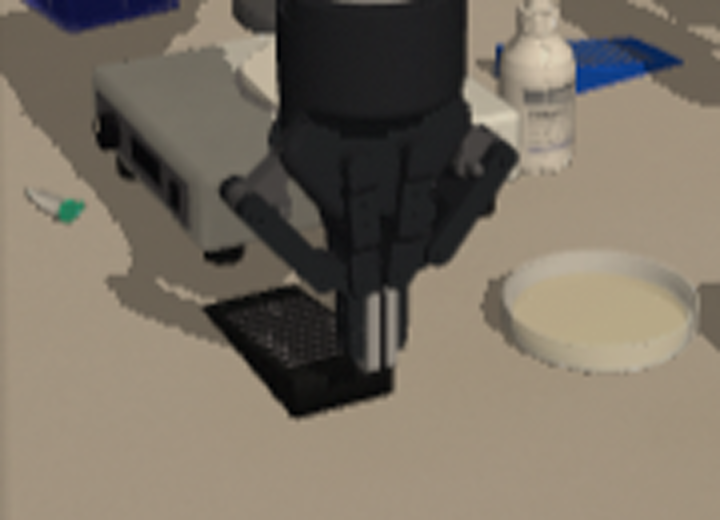

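The crop shows the shut fingertips at about (378,370), and depth puts them at z≈42 against a reported TCP z of 20.4. The tips therefore sit about 22 mm above the reported TCP, and I'll correct for that, descending in steps with the force checked.

Call:
arm_command(
  rows=[
    [[0,-0.004,0.05],[0,0,0]],
    [[0,-0.004,0.09],[0,0,0]],
    [[0,-0.004,0.12],[0,0,0]],
    [[0,-0.004,0.12],[0,0,0]],
    [[0,-0.004,0.12],[0,0,0]],
  ],
)

```text
clock: 6.65
position: [487.0, -338.0, -9.1]
ee_rot: [0.8, -0.6, -0.002, 0.0]
contact_force: [-0.4, -0.3, -0.3]
gripper_width: -0.1
grasp_force: 0.0
```

```bash
cat > tip.py <<'E'
from h import *
np.set_printoptions(precision=1,suppress=True)
p,d=arm.get_image("side");C=cloud("side",d)
s=arm.read_state();T=s["position"];print(T,s["contact_force"],s["clock"])
m=(np.hypot(C[...,0]-T[0],C[...,1]-T[1])<24)&(C[...,2]>3)&(C[...,2]<80);Q=C[m]
print("tip low z",np.sort(Q[:,2])[:8])
e=np.array([-.282,.959])
def along(P): return (P[:,:2]-[477,-305.5])@e
print("fingers along: rear",np.percentile(along(Q[Q[:,2]>30]),5),"tcp",along(T[None])[0])
E
python3 tip.py
```

```text
[ 487.4 -338.2   -8.7] [-1.   0.2  0.5] 6.7
tip low z [ 3.   3.  15.1 15.6 15.8 16.1 16.3 16.4]
fingers along: rear -49.080375061049764 tcp -34.242592759873155
```

Call:
arm_command(
  rows=[
    [[0,0,0.016],[0,0,0]],
    [[0,0,0.032],[0,0,0]],
    [[-0.02,0,0.034],[0,0,0]],
    [[-0.04,0,0.034],[0,0,0]],
    [[-0.06,0,0.034],[0,0,0]],
  ],
)

```text
clock: 7.2
position: [482.7, -323.2, -17.1]
ee_rot: [0.8, -0.6, -0.001, 0.0]
contact_force: [0.1, 0.6, 0.3]
gripper_width: -0.2
grasp_force: 0.0
```

```bash
python3 tip.py
```

```text
[ 482.4 -322.6  -17.1] [-1.3 -0.5 -0.9] 7.25
tip low z [3.3 3.6 3.9 4.  4.4 4.4 4.9 5.3]
fingers along: rear -36.96002130210795 tcp -17.91667253521557
```

Call:
arm_command(
  rows=[
    [[-0.016,0,0],[0,0,0]],
    [[-0.032,0,0],[0,0,0]],
    [[-0.048,0,0],[0,0,0]],
    [[-0.064,0,0],[0,0,0]],
    [[-0.08,0,0],[0,0,0]],
  ],
)

```text
clock: 7.75
position: [477.5, -304.4, -16.9]
ee_rot: [0.8, -0.6, -0.001, 0.0]
contact_force: [-0.1, -0.4, 1.2]
gripper_width: 0.3
grasp_force: 0.4
```

```bash
cat >> tip.py <<'E'
# wedge back face points (black, below 22) and its top-right edges
m=(p.max(-1)<60)&(C[...,2]>4)&(C[...,2]<19)&(abs(C[...,0]-475)<45)&(abs(C[...,1]+280)<70);Q=C[m];a=along(Q)
lat=(Q[:,:2]-[477,-305.5])@[.959,.282]
k=(abs(lat)>16)&(abs(lat)<24)&(a<45)&(a>-40)
for n,kk in(("left",k&(lat<0)),("right",k&(lat>0))): print(n,kk.sum(),np.percentile(a[kk],[5,15,30,50]) if kk.any() else 0)
E
python3 tip.py
```

```text
[ 477.1 -303.8  -17. ] [-0.2  0.8 -0.3] 7.8
tip low z [3.2 3.3 3.3 3.3 4.2 4.6 4.6 4.7]
fingers along: rear -17.109514025775432 tcp 1.5767281832517313
left 77 [ 9.5 10.3 11.6 20.6]
right 2 [7.9 8.1 8.4 8.9]
```

Call:
arm_command(
  rows=[
    [[-0.02,0,0],[0,0,0]],
    [[-0.04,0,0],[0,0,0]],
    [[-0.06,0,0],[0,0,0]],
    [[-0.08,0,0],[0,0,0]],
    [[-0.1,0,0],[0,0,0]],
  ],
)

```text
clock: 8.3
position: [470.2, -280.1, -17.0]
ee_rot: [0.8, -0.6, -0.001, 0.0]
contact_force: [0.3, -0.7, 0.7]
gripper_width: -0.0
grasp_force: 0.3
```

```bash
python3 tip.py; python3 -c "
from h import *
p,d=arm.get_image('side');cv2.imwrite('pics/s4.png',cv2.resize(p[170:300,220:400],None,fx=4,fy=4,interpolation=cv2.INTER_CUBIC))"
```

```text
[ 469.8 -279.5  -17.1] [-0.4 -0.3 -0.5] 8.35
tip low z [3.1 3.6 4.  4.2 4.6 4.9 4.9 5.4]
fingers along: rear 8.053147564123291 tcp 27.015788724819462
left 36 [34.9 35.4 36.  36.7]
right 3 [34.2 34.6 35.1 35.8]
```

View pics/s4.png

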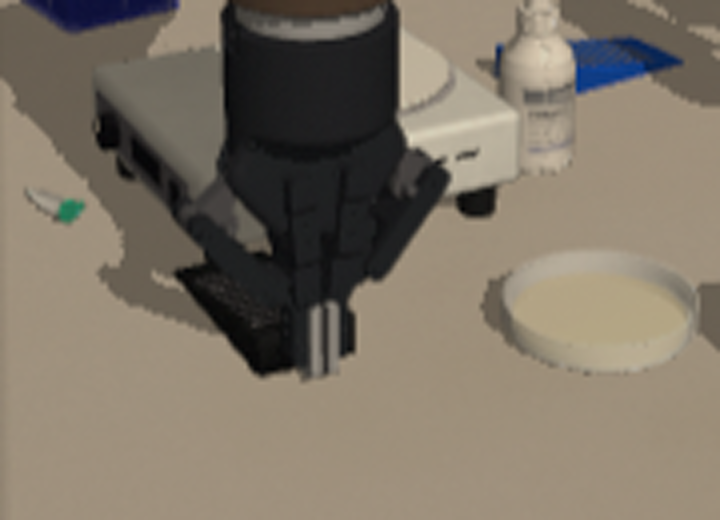

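The crop shows the wedge sliding straight under the near right corner, with its back edge at (265,372) to (350,352). The force is still about zero.

Call:
arm_command(
  rows=[
    [[-0.012,0,0],[0,0,0]],
    [[-0.024,0,0],[0,0,0]],
    [[-0.034,0,0],[0,0,0]],
    [[-0.04,0,0],[0,0,0]],
    [[-0.04,0,0],[0,0,0]],
  ],
)

```text
clock: 8.9
position: [467.3, -270.7, -17.1]
ee_rot: [0.8, -0.6, -0.002, 0.0]
contact_force: [-0.2, 0.3, -0.0]
gripper_width: -0.2
grasp_force: 0.0
```

Call:
arm_command(
  rows=[
    [[-0.002,0,0],[0,0,0]],
    [[-0.004,0,0],[0,0,0]],
    [[-0.006,0,0],[0,0,0]],
    [[-0.008,0,0],[0,0,0]],
    [[-0.008,0,0],[0,0,0]],
  ],
)

```text
clock: 9.4
position: [466.9, -269.0, -17.0]
ee_rot: [0.8, -0.6, -0.001, 0.0]
contact_force: [0.5, 0.8, -1.1]
gripper_width: -0.1
grasp_force: 0.0
```

```bash
python3 tip.py
```

```text
[ 466.9 -269.   -17. ] [ 0.  -1.  -1.2] 9.45
tip low z [3.2 3.3 4.  4.2 4.9 5.  5.7 5.7]
fingers along: rear 19.42088632246769 tcp 37.87408123205102
left 1 [44.2 44.2 44.2 44.2]
right 0 0
```

Call:
arm_command(
  rows=[
    [[-0.003,0,0],[0,0,0]],
    [[-0.006,0,0],[0,0,0]],
    [[-0.009,0,0],[0,0,0]],
    [[-0.012,0,0],[0,0,0]],
    [[-0.012,0,0],[0,0,0]],
  ],
)

```text
clock: 9.95
position: [466.0, -266.0, -17.0]
ee_rot: [0.8, -0.6, -0.002, 0.0]
contact_force: [-0.6, -0.2, 0.3]
gripper_width: -0.0
grasp_force: 0.0
```

Call:
arm_command(
  rows=[
    [[-0.002,0,0],[0,0,0]],
    [[-0.004,0,0],[0,0,0]],
    [[-0.006,0,0],[0,0,0]],
    [[-0.006,0,0],[0,0,0]],
  ],
)

```text
clock: 10.35
position: [465.7, -264.6, -17.0]
ee_rot: [0.8, -0.6, -0.001, 0.0]
contact_force: [0.2, 0.1, -1.0]
gripper_width: 0.1
grasp_force: 0.0
```

Call:
arm_command(
  rows=[
    [[-0.002,0,0],[0,0,0]],
    [[-0.004,0,0],[0,0,0]],
    [[-0.006,0,0],[0,0,0]],
    [[-0.006,0,0],[0,0,0]],
  ],
)

```text
clock: 10.75
position: [465.4, -263.3, -17.0]
ee_rot: [0.8, -0.6, -0.001, 0.0]
contact_force: [0.2, -0.9, 0.1]
gripper_width: 0.2
grasp_force: 0.5
```

Call:
arm_command(
  rows=[
    [[-0.002,0,0],[0,0,0]],
    [[-0.004,0,0],[0,0,0]],
    [[-0.004,0,0],[0,0,0]],
  ],
)

```text
clock: 11.05
position: [465.6, -262.7, -16.9]
ee_rot: [0.8, -0.6, -0.001, 0.0]
contact_force: [1.6, -3.5, -0.2]
gripper_width: -0.1
grasp_force: 1.9
```

Call:
arm_command(
  rows=[
    [[-0.002,0,0],[0,0,0]],
    [[-0.004,0,0],[0,0,0]],
    [[-0.004,0,0],[0,0,0]],
  ],
)

```text
clock: 11.35
position: [465.8, -262.1, -16.7]
ee_rot: [0.8, -0.6, -0.0, 0.0]
contact_force: [2.3, -5.4, -2.2]
gripper_width: -0.1
grasp_force: 3.2
```

Call:
arm_command(
  rows=[
    [[-0.002,0,0],[0,0,0]],
    [[-0.004,0,0],[0,0,0]],
    [[-0.004,0,0],[0,0,0]],
  ],
)

```text
clock: 11.65
position: [465.6, -261.4, -16.6]
ee_rot: [0.8, -0.6, -0.0, 0.0]
contact_force: [1.6, -7.1, -2.1]
gripper_width: 0.1
grasp_force: 3.6
```

```bash
python3 tip.py; python3 -c "
import numpy as np
from h import *
p,d=arm.get_image('top');np.savez('top2.npz',p=p,d=d)"; python3 fit.py top2.npz
```

```text
[ 465.6 -261.4  -16.6] [ 1.3 -6.9 -1.6] 11.7
tip low z [3.  3.1 3.1 3.5 3.6 3.7 4.2 4.5]
fingers along: rear 27.365304069080143 tcp 45.54027851019528
left 0 0
right 0 0
stirrer ((438.1772155761719, -171.8527374267578), (30.680233001708984, 27.312000274658203), 0.27389541268348694)
[[ 422.8 -158.3]
 [ 422.9 -185.6]
 [ 453.6 -185.4]
 [ 453.5 -158.1]]
wedge 2 ((475.18145751953125, -269.3521728515625), (143.29588317871094, 169.3622589111328), 0.47499880194664)
[[ 402.8 -185.3]
 [ 404.2 -354.6]
 [ 547.5 -353.4]
 [ 546.1 -184.1]]
wedge 12 ((474.3697509765625, -267.90997314453125), (141.69793701171875, 167.47360229492188), 0.47493913769721985)
[[ 402.8 -184.8]
 [ 404.2 -352.2]
 [ 545.9 -351.1]
 [ 544.5 -183.6]]
wedge 22 ((473.5579528808594, -266.46771240234375), (140.0998992919922, 165.58493041992188), 0.4749895930290222)
[[ 402.8 -184.3]
 [ 404.2 -349.8]
 [ 544.3 -348.7]
 [ 542.9 -183.1]]
```

The wedge met the foot after about 53 mm of travel and the push rose to 7 N, so it is snug. I back off and rise.

Call:
arm_command(
  rows=[
    [[0.02,0,0],[0,0,0]],
    [[0.06,0,0],[0,0,0]],
    [[0.12,0,0],[0,0,0]],
    [[0.12,0,-0.2],[0,0,0]],
    [[0.12,0,-0.4],[0,0,0]],
  ],
)

```text
clock: 12.25
position: [471.8, -290.1, 81.5]
ee_rot: [0.8, -0.6, -0.005, 0.001]
contact_force: [1.6, -0.5, -0.7]
gripper_width: 0.3
grasp_force: 0.0
```

```bash
python3 go.py 435.6 -167.8 84 -73.6
python3 - <<'E'
from h import *
p,d=arm.get_image('side');cv2.imwrite('pics/s5.png',cv2.resize(p[170:300,220:400],None,fx=4,fy=4,interpolation=cv2.INTER_CUBIC));C=cloud("side",d)
x,y,z=np.moveaxis(C,-1,0)
m=(z>56)&(z<66)&(abs(x-487)<110)&(abs(y+91)<110);Q=C[m];c,s=np.cos(.2926),np.sin(.2926)
u=(Q[:,:2]-[487.8,-91.5])@np.array([[c,-s],[s,c]]); k=np.hypot(u[:,0]-26,u[:,1])>62;k&=(abs(u)<[88,78]).all(1)
print("top plane",np.linalg.lstsq(np.c_[u[k],np.ones(k.sum())],Q[k,2],rcond=None)[0],k.sum())
E
```

```text
shift [-0.5101  0.0029 -0.007 ] turn [ 0.0026  0.0019 -0.0012]
now [ 471.8191 -290.0634   81.5049] t [-73.8122   0.5388   0.1935] F [ 1.6179 -0.4586 -0.7272] clk 12.25 w 0.26697116298034773 j [-0.259   0.3969 -0.3295 -0.0011 -0.8543  0.5423]
top plane [3.41468601e-03 2.87391609e-03 6.24493884e+01] 1165
```

View pics/s5.png

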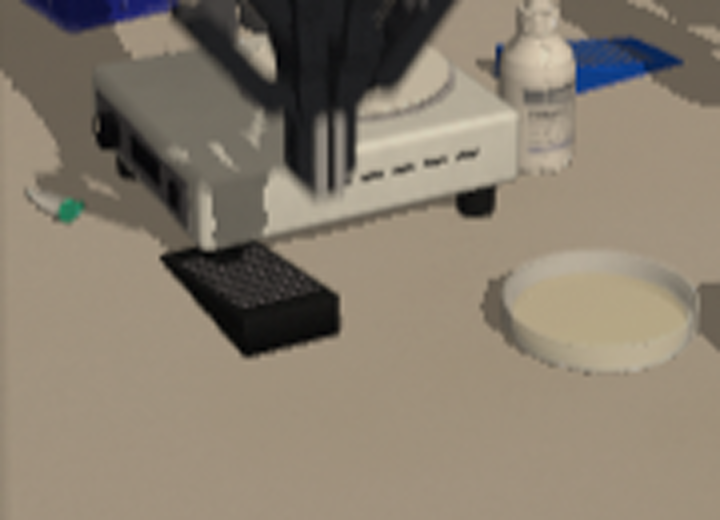

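The crop shows the wedge wedged squarely under the near right foot at (225,248). The stirrer hasn't moved and its top is level (slopes about 0.003). Next I move over the corner.

Call:
arm_command(
  rows=[
    [[-0.17,0.001,0],[0,0,0]],
    [[-0.34,0.002,0],[0,0,0]],
    [[-0.51,0.003,0],[0,0,0]],
    [[-0.51,0.003,0],[0,0,0]],
    [[-0.51,0.003,0],[0,0,0]],
  ],
)

```text
clock: 12.8
position: [437.2, -166.9, 83.6]
ee_rot: [0.8, -0.599, -0.001, -0.0]
contact_force: [0.4, -0.1, 0.2]
gripper_width: -0.3
grasp_force: 0.0
```

```bash
python3 go.py 435.6 -167.8 50 -73.6
python3 - <<'E'
from h import *
np.set_printoptions(precision=1,suppress=True)
p,d=arm.get_image("side");C=cloud("side",d);T=arm.read_state()["position"]
Q=C[(np.hypot(C[...,0]-T[0],C[...,1]-T[1])<35)&(C[...,2]>85)&(C[...,2]<130)]
for z in range(85,130,6):
    k=Q[(Q[:,2]>z)&(Q[:,2]<z+6)]
    if len(k): print(z,len(k),k.min(0),np.median(k,0),k.max(0))
E
```

```text
shift [0.0021 0.007  0.1344] turn [ 0.0004  0.0006 -0.0003]
now [ 437.1878 -166.8583   83.599 ] t [-73.6455   0.0919   0.0781] F [ 0.4092 -0.1007  0.1579] clk 12.8 w -0.2641805073769541 j [-0.0171  0.2628 -0.5369 -0.0019 -0.7727  0.3039]
103 6 [ 430.  -178.2  107.1] [ 437.8 -175.9  107.8] [ 442.7 -168.2  108.5]
109 29 [ 424.5 -182.3  109.5] [ 436.8 -178.1  113. ] [ 449.1 -168.9  114.9]
115 45 [ 422.9 -183.   115.5] [ 435.1 -177.8  117.7] [ 451.4 -165.3  120.9]
121 45 [ 423.  -181.9  121.3] [ 437.4 -177.6  124.1] [ 451.6 -168.4  126.8]
127 23 [ 422.9 -180.3  127.1] [ 435.4 -176.5  128.1] [ 451.6 -170.1  129.7]
```

Call:
arm_command(
  rows=[
    [[0,0.004,0.05],[0,0,0]],
    [[0,0.004,0.1],[0,0,0]],
    [[0,0.004,0.13],[0,0,0]],
    [[0,0.004,0.148],[0,0,0]],
    [[0,0.004,0.148],[0,0,0]],
  ],
)

```text
clock: 13.35
position: [435.5, -167.9, 45.6]
ee_rot: [0.8, -0.6, -0.002, 0.001]
contact_force: [0.2, 0.5, 0.2]
gripper_width: -0.1
grasp_force: 0.0
```

Call:
arm_command(
  rows=[
    [[0,0,0.005],[0,0,0]],
    [[0,0,0.01],[0,0,0]],
    [[0,0,0.014],[0,0,0]],
    [[0,0,0.014],[0,0,0]],
    [[0,0,0.014],[0,0,0]],
  ],
)

```text
clock: 13.85
position: [435.7, -167.3, 42.8]
ee_rot: [0.8, -0.6, -0.001, 0.0]
contact_force: [-0.1, 0.8, 0.3]
gripper_width: 0.1
grasp_force: 0.0
```

Call:
arm_command(
  rows=[
    [[0,0,0.004],[0,0,0]],
    [[0,0,0.008],[0,0,0]],
    [[0,0,0.008],[0,0,0]],
  ],
)

```text
clock: 14.15
position: [435.5, -167.3, 40.6]
ee_rot: [0.8, -0.6, -0.002, 0.0]
contact_force: [0.3, -1.4, -0.2]
gripper_width: -0.1
grasp_force: 0.0
```

Call:
arm_command(
  rows=[
    [[0,0,0.003],[0,0,0]],
    [[0,0,0.004],[0,0,0]],
    [[0,0,0.004],[0,0,0]],
  ],
)

```text
clock: 14.45
position: [435.7, -167.4, 40.0]
ee_rot: [0.8, -0.6, -0.001, 0.0]
contact_force: [-0.4, 0.9, 3.7]
gripper_width: -0.1
grasp_force: 1.8
```

Call:
arm_command(
  rows=[
    [[0,0,0.003],[0,0,0]],
    [[0,0,0.004],[0,0,0]],
    [[0,0,0.004],[0,0,0]],
  ],
)

```text
clock: 14.75
position: [435.7, -167.4, 39.9]
ee_rot: [0.8, -0.6, -0.001, 0.0]
contact_force: [-4.3, 1.4, 10.9]
gripper_width: 0.3
grasp_force: 5.7
```

Run:
```python
from h import *
np.set_printoptions(precision=4,suppress=True)
for _ in range(4):
    p,d=arm.get_image("side");s=arm.read_state();print(s["position"],s["contact_force"])
cv2.imwrite('pics/s6.png',cv2.resize(p[170:300,220:400],None,fx=4,fy=4,interpolation=cv2.INTER_CUBIC));C=cloud("side",d)
x,y,z=np.moveaxis(C,-1,0)
m=(z>56)&(z<66)&(abs(x-487)<110)&(abs(y+91)<110);Q=C[m];c,s=np.cos(.2926),np.sin(.2926)
u=(Q[:,:2]-[487.8,-91.5])@np.array([[c,-s],[s,c]]); k=np.hypot(u[:,0]-26,u[:,1])>62;k&=(abs(u)<[88,78]).all(1)&(np.hypot(u[:,0]+72,u[:,1]+62)>30)
print("top plane",np.linalg.lstsq(np.c_[u[k],np.ones(k.sum())],Q[k,2],rcond=None)[0],k.sum())
```

```text
[ 435.7294 -167.4039   39.86  ] [-3.1342  2.6584 11.2408]
[ 435.7397 -167.4024   39.8602] [-2.3854  2.3276 11.6343]
[ 435.7434 -167.3993   39.8704] [-4.2073  2.1218 12.3544]
[ 435.7255 -167.401    39.8501] [-3.3496  2.303  10.9716]
top plane [ 0.0042  0.002  62.291 ] 782
```

View pics/s6.png

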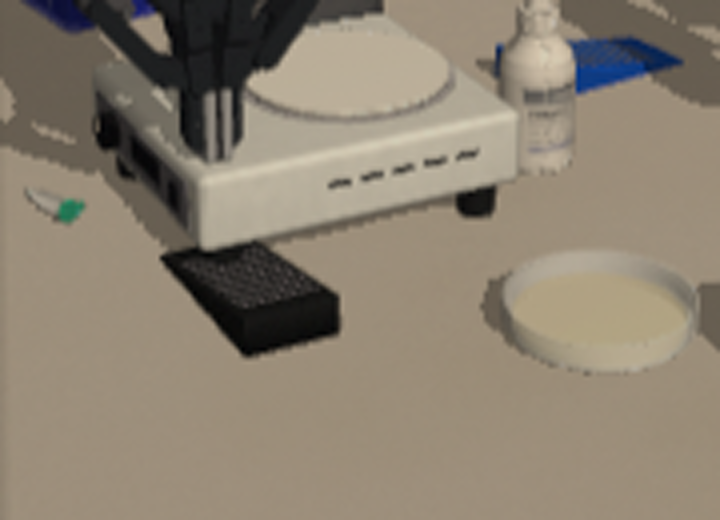

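The crop shows the shut fingers pressing the near right corner at (218,158), with the wedge still under the foot. The press holds steady at about 11 N, the top is level and nothing sinks, so I hand in.

```bash
python3 -c "
from bench import arm
print(arm.job_done())"
```

```text
the job is handed in; nothing more can be done
None
```

The wedge is snug under the short foot (push rose to about 7 N), the stirrer stayed level under a steady press of about 11 N on that corner, and I handed the job in with the press still held.

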